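# Hold the portafilter rest against the machine for the colleague with the screws

### The arm

A 7-joint arm with a two-finger parallel gripper is mounted at the origin on the work surface. World frame = base frame: x ahead of the robot, y to its left, z up, the work surface at z = 0. Lengths are in m, angles in rad, forces in N, time in s.
With the tool pointing down it reaches from about 0.425 to 0.925 m from the base axis. Payload 6.8 kg.
Tool frame: the origin (TCP) lies midway between the tips of the shut fingers; the grasp point (between the pads) lies 19 mm behind it; z points along the fingers, y is the direction in which the jaws open and shut (so a half turn about z gives the same grasp; the last joint's range is limited). The gripper opens to 88 mm and grips with 3 to 60 N. Pads are 20 mm wide; open, the fingers measure 115 mm over their backs; the gripper's body (75 mm by 178 mm) begins 61 mm behind the grasp point.
Start: joints at [-1.264, 0.477, 0.022, 1.555, -0.011, 1.109, -0.083], TCP at [0.272, 0.618, 0.223] pointing down, gripper open.
Joint ranges: [-2.96, 2.96], [-0.34, 2.1], [-1.41, 1.46], [0.24, 2.44], [-1.37, 4.51], [0.17, 1.92], [-2.96, 2.96]. Speed limits (rad/s): [2.39, 2.39, 3.14, 3.14, 3.14, 3.14, 3.14].

### API

Orientations are given as a unit quaternion [x, y, z, w].
In Python, from plant import * gives the robot as it stands. Calls block until the motion is done:
- move_to(position, orientation): joint-space move of the TCP to a pose.
- line_to(position, orientation=None, rate=0.15, until_force=None): straight line of the TCP; orientation=None keeps the orientation; rate is the mean speed in m/s. With until_force (N) it stops when the force on the tool has changed by that much, and returns True; else False.
- goto_joints(angles): joint-space move.
- set_gripper(opening): finger opening in m; the grip force is fixed at half the most; returns when the fingers have stopped.
- wait(seconds).
- ik(position, orientation): joint angles nearest the present ones, or None.
- grab_frame(name): name is "scene" or "side" or "wrist"; returns a dict with "pixels" (400x640x3 uint8, red, green, blue), "fov_y" (degrees; the focal length in pixels is half the picture's height over the tangent of half this angle, whatever the lens; pixels are square), "cx", "cy" (the principal point, pixels), "extrinsics" (4x4, takes a point from camera to world coordinates); the wrist camera has in their place "tool_from_camera" (4x4, takes a point from camera to tool coordinates, whose origin is the TCP and whose axes are the flange's). Camera axes: x right, y down, z forward; pixel columns grow to the right and rows downward; lengths in m; the calibration is good to about 2 mm. The wrist camera is an equidistant fisheye: a pixel r from the principal point sees the ray r / f radians off the axis. A picture is of the moment at which its call begins: read the wrist's pose just before it. There is no depth.
A pose or a line that the arm cannot do raises IKError and nothing moves.
- finish_job(): hands the job in, once; it reports no verdict.
Readings, each from a call of its own:
- current_t(): time.
- current_qpos(): joint angles.
- current_qd(): joint speeds.
- current_joint_torque(): joint torques, N m.
- current_tcp_pos(): TCP position.
- current_ee_rot(): TCP orientation.
- current_ft_force(): force on the tool from outside, world axes, zero at the start.
- current_ft_torque(): the same for the moment, N m.
- current_finger_gap(): finger opening in m.
Only numpy, scipy, OpenCV 4.12 (cv2) and the standard library are available. Lean on these libraries where they do the work, as an engineer would, in place of code of your own. Each camera call takes 0.05 s, during which the arm holds its last target. There are 200 camera calls.

### The job

On the coffee counter, swing the latch lever of the grey service case free, open its lid and take out the portafilter rest, the cast fork with a back plate. Press its back plate squarely onto the rubber pad on the espresso machine's front, edges matching, level and with the fork pointing away from the machine, gently and with a steady push of about 10 newtons, never past 20. Finish while still holding it there, so that a colleague can put the screws in, with the case left open and the other things left where they stand.

Things in the scene. Friction and masses are not known exactly. Their poses are not given: they have to be found in the camera images.
- case: grey service case, fixed to the counter: 240 mm along its hinge (y), 170 mm deep (x), 66 mm high, 88 mm with the lid; walls 4 mm; origin at the middle of its underside, latch side to -x, hinge side to +x, z up. Inside, on a firm dark foam bed 16 mm above the counter, the rest stands on its back plate's lower edge, plate upright and towards the latch side, fork on a foam step.
- latch (a joint): latch lever in the middle of the case's front, rad: 0 shut (upright, its nose over the lid's keeper, blocking the lid), grows as its top swings outward, away from the case, and down; 1.57 points level outward, stop at 1.75. The lid is free from about 0.3; the lever counts as swung free from 1.0. Light friction: it stays where it is left.
- latch_tab (a point): middle of the latch lever's finger tab, a steel plate 26 mm wide, 4 mm thick; shut, it rises from 91 to 112 mm above the counter, above the lid's top (88 mm), leaning a little outward. Closed fingertips fit behind it, over the lid's front edge, and push it outward. Shut: x points from the case's front to its hinge, y along the front, z up; turns with the lever.
- latch_pivot (a point): the latch lever's pivot, 40 mm above the counter, 8 mm outside the case's front wall; the tab's middle is 65 mm from it; the pivot line runs along the case's front. Axes as latch_tab.
- lid (a joint): case lid, rad: 0 shut, grows as it opens, 1.57 stands upright, stop at 1.85. Stiff hinge: it stays where it is left; lifting takes about 6 N at the handle. It counts as open from 1.2.
- lid_handle (a point): middle of the black carry handle on the lid: a round bar 10 mm thick, 110 mm of it free, parallel to the hinge, its centre line 35 mm above the lid's top (123 mm above the counter when shut), 120 mm from the hinge line towards the front, 50 mm from the lid's front edge. Shut: x from the front to the hinge, y along the bar, z up; turns with the lid.
- lid_hinge (a point): middle of the lid's hinge line, 67 mm above the counter, at the top of the case's rear wall. Shut: x from the case's front to its hinge side, y along the hinge line, z up; turns with the lid.
- rest: the portafilter rest, bare cast aluminium, about 0.26 kg: upright back plate, a neck block on its middle, then a fork 72 mm wide with two prongs 12 mm square. x points out of the plate's back face, the fork to -x (105 mm from back face to prong ends), y along the plate, z up. Origin: middle of the back face's lower edge.
- rest_grip (a point): centre of the rest's neck, a block 40 mm long (x), 30 mm wide (y), 26 mm high (z): grip it from above across its width. The back face is 25 mm from here along +x; the fork begins at x -20 mm and ends at x -80. In the case this point is 41 mm above the counter, with the 40 mm length of the neck free on both sides. Axes as rest.
- rest_back (a point): centre of the back face of the rest's back plate (100 mm wide, 50 mm high, 5 mm thick, two screw holes 76 mm apart). Axes as rest.
- machine: one-group espresso machine, fixed: 400 mm wide (y), 500 mm deep (x); origin on the counter below the middle of its front apron, front to -x, z up. Its drip tray (0 to 270 mm behind the front) is 120 mm high, the head over it starts 160 mm behind the front and 240 mm up, two steam wands hang 125 mm behind the front, the rear reaches 430 mm up.
- pad_face (a point): centre of the front face of the black sponge-rubber pad on the espresso machine's low front apron, 75 mm above the counter; 100 mm wide, 50 mm high like the rest's back plate, 14 mm off the apron. x points into the machine, y along its front, z up: rest_back goes here with the same axes. 
- pad (a joint): how far the pad is squeezed in, m: 0 untouched, at most 0.011. It yields 1 mm for every 2 N, so 10 N squeezes it by 5 mm; pad_face moves with it.
- basket_c (a point): spare steel filter basket, 68 mm wide, 26 mm high, in the case's other compartment; its centre. Leave alone.
- jug_c (a point): steel milk jug with a handle, 92 mm wide, 100 mm high, on the counter by the machine's front; its centre. Leave alone.
- tamper_c (a point): black tamper, 58 mm wide, 86 mm high, by the machine's front; its centre. Leave alone.
- driver_c (a point): screwdriver, 200 mm long, black handle, lying on the counter; a point on its handle. Leave alone.
- cups_c (a point): stack of green paper cups, 86 mm wide, 160 mm high; its centre. Leave alone.
- portafilter_c (a point): portafilter lying on the counter: steel bowl 70 mm wide, 28 mm high, black handle; the bowl's centre. Leave alone.
- espresso_cup_c (a point): white espresso cup, 68 mm wide, 58 mm high, on the machine's drip tray; its centre. Leave alone.
- tin_c (a point): grey bean tin, 90 mm wide, 150 mm high; its centre. Leave alone.

How it is judged:
On the way, in this order (a step that is already met when the one before it is completed fails the run):
1. the latch lever is swung free while the lid is still shut (value of joint latch above 1 rad and value of joint lid below 0.1 rad), for 0.2 s.
2. the lid is open (value of joint lid above 1.2 rad), for 0.2 s.
3. the rest is lifted clear of the case (height (world z) of rest_grip above 0.1 m), for 0.2 s.
4. the rest is pressed in place on the pad (value of joint pad above 0.003 m and x of rest_back in the frame of pad_face between -0.004 and 0.004 m and y of rest_back in the frame of pad_face between -0.007 and 0.007 m and z of rest_back in the frame of pad_face between -0.007 and 0.007 m and angle between the x axis of rest_back and the x axis of pad_face, either way round below 0.08 rad and angle between rest_back's own z axis and vertical below 0.08 rad), for 0.2 s.
At the end, for the whole second after the job is handed in: Latch over 1.0 rad, lid open over 1.2 rad. The rest, held in the fingers, has its back face on the pad, centres within 7 mm along and up or down, square and level within 0.08 rad, pushing with 6 to 14 N (pad squeezed 2.8 to 7.2 mm), still, through the last second (x of rest_back in the frame of pad_face between -0.004 and 0.004 m and y of rest_back in the frame of pad_face between -0.007 and 0.007 m and z of rest_back in the frame of pad_face between -0.007 and 0.007 m and angle between the x axis of rest_back and the x axis of pad_face, either way round below 0.08 rad and angle between rest_back's own z axis and vertical below 0.08 rad and contact force between rest and pad between 6 and 14 N and value of joint pad between 0.0028 and 0.0072 m and contact force between the fingers and rest above 1 N and velocity of joint pad between -0.004 and 0.004 m/s and value of joint latch above 1 rad and value of joint lid above 1.2 rad); the arm keeps its last pose, push and grip.
It fails at once if the pad is pressed with more than 20 N (value of joint pad above 0.0102 m).
It fails at once if one of the other things is pushed away or knocked over (more than 30 mm) (distance of any of basket_c, jug_c, tamper_c, driver_c, cups_c, portafilter_c, espresso_cup_c, tin_c from where it was at the start of the episode above 0.03 m).
It also fails if it takes over 70 s, if anything falls off the work surface, if the arm or the gripper's body presses on something with over 40 N, if the wrist force passes 120 N, or if a joint passes its speed limit or range.

## Working session

There is one attempt and no reset: what is moved stays moved. The work goes in short steps, each a Python script; the robot and the scene stay as the last script left them, time stands still between calls to the robot, and variables do not carry over. Pictures are saved under pics/ and viewed, about 8 in all and at most 12, crops included, and the job is handed in when it is done.

```bash
ls; mkdir -p pics; python3 - <<'E'
from plant import *
import cv2,numpy as np
for n in ("scene","side"):
    f=grab_frame(n); cv2.imwrite(f"pics/{n}0.png",f["pixels"][:,:,::-1]); print(n,f["fov_y"],f["cx"],f["cy"],np.round(f["extrinsics"],4).tolist())
print(current_t(),current_tcp_pos(),current_ee_rot())
f=grab_frame("wrist");cv2.imwrite("pics/wrist0.png",f["pixels"][:,:,::-1]);print(f["fov_y"],np.round(f["tool_from_camera"],4).tolist())
E
```

```text
pics
scene 46.189068414025265 322.288545873488 204.30518878528403 [[-0.7355, 0.5909, -0.3315, 1.0413], [0.6775, 0.6357, -0.37, 0.5488], [-0.0078, -0.4967, -0.8679, 1.2697], [0.0, 0.0, 0.0, 1.0]]
side 42.95886889920074 322.2871988174783 198.79524949766258 [[0.7789, 0.444, -0.4429, 1.2189], [0.6271, -0.5562, 0.5454, -0.7404], [-0.0042, -0.7026, -0.7116, 1.1461], [0.0, 0.0, 0.0, 1.0]]
0.1 [0.27181444 0.617279   0.22181023] [ 2.05894088e-01  9.78573962e-01 -7.83968496e-04 -1.02414135e-04]
65.70646984690485 [[0.0006, -0.9597, -0.281, 0.0784], [1.0, 0.0006, 0.0, -0.0006], [0.0001, -0.281, 0.9597, -0.1625], [0.0, 0.0, 0.0, 1.0]]
```

View pics/scene0.png

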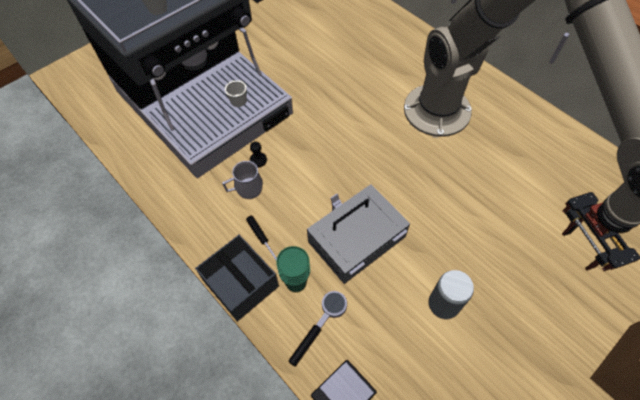

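View pics/side0.png

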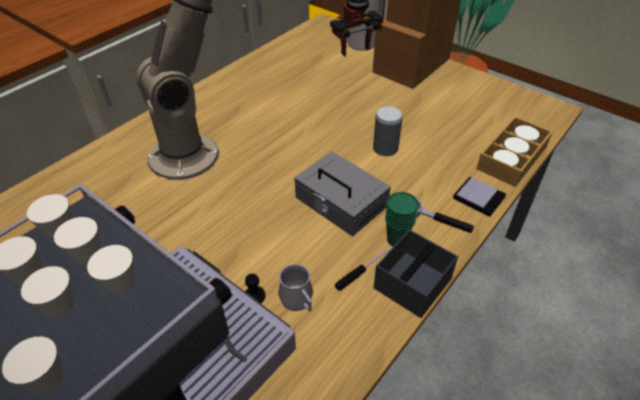

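Scene: case around (358,232) with the latch at about (335,203), and the pad at (276,118). The jug is at (245,180) and the tamper at (257,152). I'll enlarge the case and pad to get measurements.

```bash
python3 - <<'E'
import cv2,numpy as np
s=cv2.imread("pics/scene0.png");d=cv2.imread("pics/side0.png")
def c(im,x,y,w,h,k): return cv2.resize(im[y:y+h,x:x+w],None,fx=k,fy=k,interpolation=cv2.INTER_CUBIC)
a=c(s,300,180,120,100,3.3333);b=c(d,285,145,120,100,3.3333);e=c(s,180,85,120,80,3.3333);g=c(d,285,145,120,80,3.3333)
o=np.vstack([np.hstack([a,b]),np.hstack([e,np.zeros_like(g)])])[:600,:800]
cv2.imwrite("pics/crop1.png",o);print(o.shape)
E
```

```text
(600, 800, 3)
```

View pics/crop1.png

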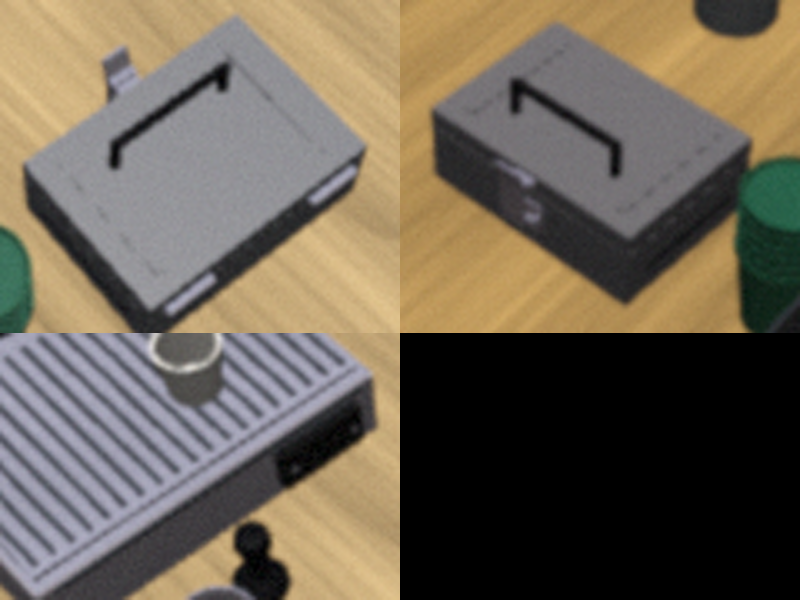

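Lid corners (crop): (235,15), (365,150), (150,312), (25,165) in scene; (555,22), (750,140), (628,240), (433,110) in side. Latch tab is at (115,55). The pad has corners at about (277,457), (360,405), (363,435) and (285,488), and the tray edge runs from (35,590) to (375,375).

```bash
cat > h.py <<'E'
import numpy as np
from plant import *
from scipy.spatial.transform import Rotation as R
E_={"scene":(46.189068414,322.2885,204.3052,np.array([[-0.7355,0.5909,-0.3315,1.0413],[0.6775,0.6357,-0.37,0.5488],[-0.0078,-0.4967,-0.8679,1.2697]])),
"side":(42.958868899,322.2872,198.7952,np.array([[0.7789,0.444,-0.4429,1.2189],[0.6271,-0.5562,0.5454,-0.7404],[-0.0042,-0.7026,-0.7116,1.1461]]))}
def onz(cam,u,v,z):
    fv,cx,cy,T=E_[cam]; f=200/np.tan(np.radians(fv/2))
    d=T[:,:3]@np.array([(u-cx)/f,(v-cy)/f,1]); return T[:,3]+d*(z-T[2,3])/d[2]
def wray(f,p,q,u,v):
    F=200/np.tan(np.radians(f["fov_y"]/2)); a=np.array([u-f["cx"],v-f["cy"]]); r=np.hypot(*a); th=r/F
    d=np.r_[a/max(r,1e-9)*np.sin(th),np.cos(th)]; T=np.array(f["tool_from_camera"]); Q=R.from_quat(q)
    return p+Q.apply(T[:3,3]), Q.apply(T[:3,:3]@d)
def rect(P): # P: FA,FB,HB,HA corners
    FA,FB,HB,HA=P; c=np.mean(P,0); x=(HA+HB-FA-FB)/2; y=(FA+HA-FB-HB)/2
    print("c",c.round(4),"len",np.linalg.norm(x).round(4),np.linalg.norm(y).round(4),"yaw x",np.arctan2(x[1],x[0]).round(4),"yaw y-90",(np.arctan2(y[1],y[0])-np.pi/2).round(4))
E
python3 - <<'E'
from h import *
S=lambda u,v,z:onz("scene",300+u/3.3333,180+v/3.3333,z)
D=lambda u,v,z:onz("side",285+(u-400)/3.3333,145+v/3.3333,z)
M=lambda u,v,z:onz("scene",180+u/3.3333,85+(v-333)/3.3333,z)
a=[S(*p,.088) for p in [(235,15),(25,165),(150,312),(365,150)]]; rect(a)
b=[D(*p,.088) for p in [(433,110),(628,240),(750,140),(555,22)]]; rect(b)
print("handle",S(115,145,.123),S(228,67,.123),"side",D(515,83,.123),D(616,148,.123))
print("tab",S(115,50,.112))
A,B=M(35,590,.12),M(375,375,.12);print("tray",A,B,np.arctan2(*(B-A)[1::-1]),np.linalg.norm(B-A))
for p,z in [((277,457),.1),((360,405),.1),((363,435),.05),((285,488),.05)]: print(M(*p,z))
for n,u,v,z in [("jug",245,178,.1),("tamper",257,147,.086),("cups",293,258,.16),("tin",457,283,.15)]: print(n,onz("scene",u,v,z))
E
```

```text
c [0.565  0.1689 0.088 ] len 0.1689 0.2366 yaw x 1.4811 yaw y-90 1.4972
c [0.5627 0.162  0.088 ] len 0.1674 0.2374 yaw x 1.5002 yaw y-90 1.4893
handle [0.61992864 0.12758856 0.123     ] [0.49846439 0.13867757 0.123     ] side [0.49927444 0.13333687 0.123     ] [0.62020838 0.12281191 0.123     ]
tab [0.55249107 0.05648605 0.112     ]
tray [ 0.79203168 -0.31601416  0.12      ] [ 0.40240922 -0.30106001  0.12      ] 3.10323034798111 0.3899093286801604
[ 0.52822126 -0.30119175  0.1       ]
[ 0.42751169 -0.29641411  0.1       ]
[ 0.42483093 -0.30037692  0.05      ]
[ 0.52526896 -0.30161009  0.05      ]
jug [ 0.70180819 -0.17260464  0.1       ]
tamper [ 0.59885759 -0.24703317  0.086     ]
cups [0.77965947 0.14115511 0.16      ]
tin [0.52036047 0.4680694  0.15      ]
```

Case is centred at about (0.564, 0.166) with its x axis at yaw 1.485. The pad is at about (0.477, -0.30), and the machine's x axis is at about -1.61. Next I check reach for the planned poses.

```bash
cat >> h.py <<'E'
C=np.array([.5635,.1655]); YAW=1.486
ex=np.array([np.cos(YAW),np.sin(YAW)]); ey=np.array([-ex[1],ex[0]])
def cw(x,y,z): return np.r_[C+x*ex+y*ey,z]
def down(a): # tool z down, tool y at yaw a; tool x = at yaw a+90deg... 
    y=np.array([np.cos(a),np.sin(a),0]); z=np.array([0,0,-1.]); x=np.cross(y,z)
    return R.from_matrix(np.c_[x,y,z]).as_quat()
E
python3 - <<'E'
from h import *
for n,p,a in [("latch",cw(-.078,0,.15),YAW+np.pi/2),("latch2",cw(-.078,0,.15),YAW-np.pi/2),("h",cw(-.035,0,.104),YAW),("h2",cw(-.035,0,.104),YAW+np.pi),("h-end",cw(.15,0,.17),YAW),("h-end2",cw(.15,0,.17),YAW+np.pi),("pad",[.477,-.27,.056],-.038),("pad2",[.477,-.27,.056],np.pi-.038)]:
    q=ik(p,down(a)); print(n,R.from_quat(down(a)).as_matrix()[:2,0].round(2),None if q is None else np.round(q,2))
E
```

```text
latch [-0.08 -1.  ] [-0.2   0.38 -0.08  1.89  0.04  0.87  2.75]
latch2 [0.08 1.  ] [-0.67  0.41  0.52  1.92 -0.26  0.87 -0.1 ]
h [-1.    0.08] [-0.49  0.46  0.2   1.91 -0.13  0.78  1.26]
h2 [ 1.   -0.08] [-0.83  0.54  0.65  1.93 -0.44  0.82 -1.59]
h-end [-1.    0.08] [-0.64  0.5   0.06  1.66 -0.04  0.99  0.92]
h-end2 [ 1.   -0.08] [-1.07  0.58  0.68  1.69 -0.42  1.02 -1.9 ]
pad [0.04 1.  ] [-0.2   0.64  0.81  2.03 -0.68  0.76  0.99]
pad2 [-0.04 -1.  ] [-0.42  0.97  1.26  2.04 -1.11  1.07 -1.78]
```

```bash
python3 - <<'E'
from h import *
import cv2
set_gripper(0)
Q=down(YAW-np.pi/2)
move_to(cw(-.070,0,.17),Q)
p,q=current_tcp_pos(),current_ee_rot()
f=grab_frame("wrist");cv2.imwrite("pics/w1.png",f["pixels"][:,:,::-1]);np.savez("pics/w1.npz",p=p,q=q)
print(current_t(),p,current_ft_force(),f["cx"],f["cy"])
E
```

```text
3.6833 [0.55756169 0.0974573  0.16998313] [ 0.55679298 -0.56438053 -0.63039897] 321.62408686468984 199.80453549523207
```

View pics/w1.png

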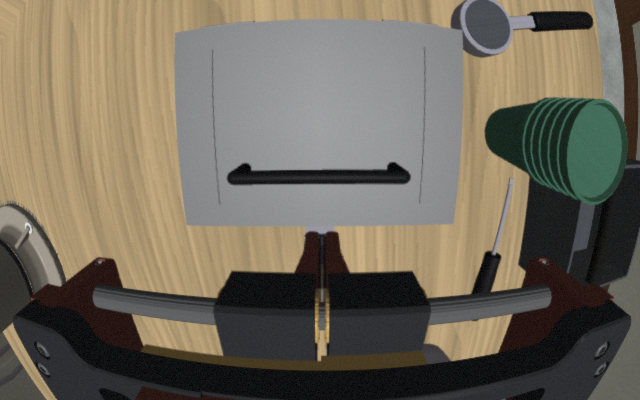

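Wrist view: lid corners at about (176,33), (462,30), (454,222) and (188,224), handle from (230,178) to (408,178). The tab shows just behind the fingertips around (305–333, 231).

```bash
cat >> h.py <<'E'
def wz(f,p,q,u,v,z):
    o,d=wray(f,p,q,u,v); return o+d*(z-o[2])/d[2]
E
python3 - <<'E'
from h import *
d=np.load("pics/w1.npz");f=grab_frame("wrist")
W=lambda u,v,z:wz(f,d["p"],d["q"],u,v,z)
rect([W(188,224,.088),W(454,222,.088),W(462,30,.088),W(176,33,.088)])
a,b=W(232,178,.123),W(406,178,.123);print(a,b,(a+b)/2,cw(-.035,0,.123),cw(0,0,.088))
print(W(319,231,.112))
E
```

```text
c [0.5601 0.1653 0.088 ] len 0.1685 0.2394 yaw x 1.4995 yaw y-90 1.4975
[0.49523445 0.13438658 0.123     ] [0.61841983 0.12429089 0.123     ] [0.55682714 0.12933873 0.123     ] [0.56053568 0.13062576 0.123     ] [0.5635 0.1655 0.088 ]
[0.5531787  0.08520114 0.112     ]
```

```bash
sed -i 's/^C=.*/C=np.array([.561,.1655]); YAW=1.492/' h.py; python3 - <<'E'
from h import *
import cv2
Q=down(YAW-np.pi/2)
P=lambda o,h:cw(-.093-o,0,h)
print(line_to(P(-.017,.15),Q), line_to(P(-.017,.097),until_force=8))
f0=np.array(current_ft_force())
r=.066
for o,h in [(.004,.097),(.02,.097)]+[(r*np.sin(t)-.010,.042+r*np.cos(t)) for t in (.7,.9,1.1,1.3,1.5,1.65)]:
    s=line_to(P(o,h),rate=.08,until_force=25)
    print(round(o,3),round(h,3),s,np.round(np.array(current_ft_force())-f0,1))
    if s: break
line_to(P(.06,.18)); line_to(P(.05,.25))
f=grab_frame("side");cv2.imwrite("pics/s2.png",cv2.resize(f["pixels"][130:260,260:430,::-1],None,fx=4,fy=4,interpolation=cv2.INTER_CUBIC));print(current_t())
E
```

```text
False False
0.004 0.097 False [-0.3 -1.5 -1.7]
0.02 0.097 False [-0.6 -0.6 -1.3]
0.033 0.092 False [-0.6 -0.8 -1.4]
0.042 0.083 False [ 0.  -0.7 -0.9]
0.049 0.072 False [-0.6 -1.  -0.3]
0.054 0.06 False [-0.4 -1.1 -1.6]
0.056 0.047 False [-0.4 -1.2 -1.9]
0.056 0.037 False [ 0.  -1.4 -0.4]
8.9333
```

View pics/s2.png

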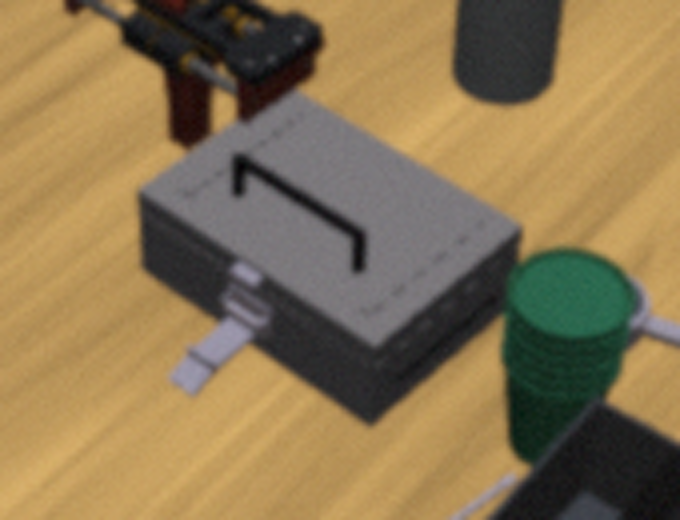

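The lever now points outward, tip at (187,383) in the crop, with the lid shut. I'll check its angle numerically and move on to the handle.

```bash
python3 - <<'E'
from h import *
for z in (.025,.04,.06):
    w=onz("side",260+187/4,130+385/4,z); print(z,w,-ex@(w[:2]-C)-.093)
print(current_finger_gap())
P=lambda x,z:cw(x,0,z)
Q=down(YAW)
move_to(P(-.035,.22),Q); set_gripper(.05)
print(line_to(P(-.037,.104),until_force=8)); set_gripper(0); print("gap",current_finger_gap(),current_ft_force())
E
```

```text
0.025 [0.55660307 0.00186909 0.025     ] 0.0704693004400318
0.04 [ 0.56546441 -0.00806226  0.04      ] 0.07967231589807239
0.06 [ 0.57727954 -0.02130406  0.06      ] 0.09194300317545986
0.0004508336251272659
False
gap 0.009536581104784341 [ 0.84779898  5.13789778 -0.25903058]
```

```bash
python3 - <<'E'
from h import *
import cv2
q0=current_tcp_pos(); x0=ex@(q0[:2]-C); print("x0",x0,q0[2])
hx=.085
for t in np.linspace(.12,1.68,14):
    bx=hx-.120*np.cos(t)+.056*np.sin(t); bz=.067+.120*np.sin(t)+.056*np.cos(t)
    s=line_to(cw(bx-.0005,0,bz-.019),rate=.12,until_force=30)
    print(round(t,2),s,np.round(current_ft_force(),1),round(current_finger_gap(),4))
    if s: break
print(current_t())
f=grab_frame("side");cv2.imwrite("pics/s3.png",cv2.resize(f["pixels"][60:260,240:440,::-1],None,fx=3,fy=3,interpolation=cv2.INTER_CUBIC))
E
```

```text
x0 -0.03540267164949435 0.10416437465886906
0.12 False [-0.3  1.4  0.2] 0.0091
0.24 False [ 0.  -1.   1.1] 0.0089
0.36 False [-0.9 -4.   5. ] 0.0094
0.48 False [-3.9 -7.6  8.6] 0.009
0.6 False [-5.3 -7.6 12.8] 0.0091
0.72 False [-5.4 -7.7 15.7] 0.0094
0.84 False [-4.6 -6.  15.4] 0.0094
0.96 False [-2.6 -3.3 12.1] 0.0094
1.08 False [-1.4 -0.9  7.1] 0.009
1.2 False [0.2 2.6 4.4] 0.009
1.32 False [2.7 2.4 2.3] 0.0095
1.44 False [3.2 2.4 0.8] 0.0089
1.56 False [ 5.   2.8 -0.3] 0.009
1.68 False [ 5.2  2.  -1.1] 0.0093
16.6333
```

View pics/s3.png

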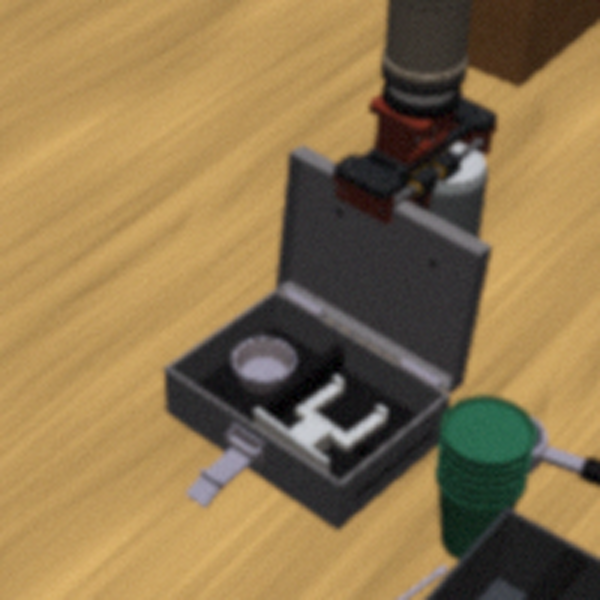

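The lid is upright and the rest is visible at about (318,430) in the crop. I'll release the handle and take a close wrist look at the rest, with a second wrist shot of the pad.

```bash
python3 - <<'E'
from h import *
import cv2
n=onz("side",240+318/3,60+430/3,.054); print("neck",n)
set_gripper(.02); p=current_tcp_pos(); line_to(p+[0,0,.12],rate=.2)
Q=down(YAW-np.pi/2)
def shot(name):
    p,q=current_tcp_pos(),current_ee_rot(); f=grab_frame("wrist")
    np.savez(f"pics/{name}.npz",p=p,q=q); return f["pixels"][:,:,::-1]
v=n[:2]-.095*ex
move_to(np.r_[v,.26],Q); line_to(np.r_[v,.16],rate=.25); wait(.2)
a=shot("w4"); print(current_t())
set_gripper(.06)
move_to([.477,-.17,.16],down(-.038)); wait(.2)
b=shot("w5")
cv2.imwrite("pics/w4.png",a);cv2.imwrite("pics/w5.png",b)
o=np.hstack([a[:,100:500],b[:,120:520]]);cv2.imwrite("pics/w45.png",o);print(current_t(),current_ft_force())
E
```

```text
neck [0.60659741 0.12603371 0.054     ]
19.7583
21.725 [ 0.03101285 -0.03022682 -0.32503638]
```

View pics/w45.png

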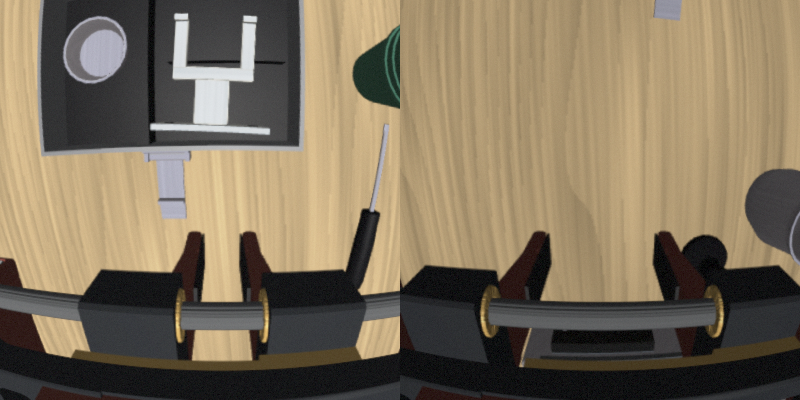

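Rest seen: back plate top edge (151,131)–(269,134) and neck top about (194..228, 80..125). The pad is the dark strip at about (552–653, 331–349). I'll zoom in on both.

```bash
python3 - <<'E'
import cv2,numpy as np
a=cv2.imread("pics/w4.png")[5:145,235:385];b=cv2.imread("pics/w5.png")[320:370,235:395]
r=lambda i,k:cv2.resize(i,None,fx=k,fy=k,interpolation=cv2.INTER_CUBIC)
b=cv2.convertScaleAbs(r(b,5),alpha=1.6,beta=15)
a=r(a,2.5)[:350]; a=np.hstack([a,np.zeros((350,800-a.shape[1],3),np.uint8)])
o=np.vstack([a,b]);cv2.imwrite("pics/z6.png",o);print(o.shape)
E
```

```text
(600, 800, 3)
```

View pics/z6.png

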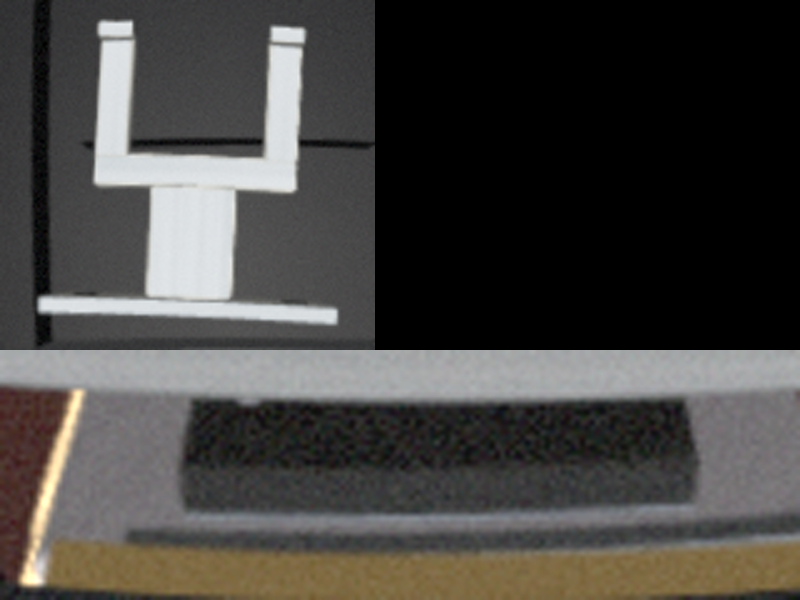

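```bash
python3 - <<'E'
from h import *
f=grab_frame("wrist")
d=np.load("pics/w4.npz");A=lambda u,v,z:wz(f,d["p"],d["q"],235+u/2.5,5+v/2.5,z)
yaw=lambda a,b:np.arctan2(*(b-a)[1::-1])
l,r=A(38,312,.066),A(337,324,.066);print("back",l,r,(l+r)/2,yaw(l,r),np.linalg.norm(r-l))
l,r=A(38,297,.066),A(337,308,.066);print("frnt",(l+r)/2,yaw(l,r))
n=[A(*p,.054) for p in [(152,187),(236,190),(231,300),(146,297)]];print("neck",np.mean(n,0),yaw(n[0],n[1]),yaw(n[2],n[1]),np.linalg.norm(n[1]-n[0]))
n=[A(*p,.044) for p in [(95,186),(296,192)]];print("fork",np.mean(n,0),yaw(*n))
d=np.load("pics/w5.npz");B=lambda u,v,z:wz(f,d["p"],d["q"],235+u/5,320+(v-350)/5,z)
l,r=B(183,465,.1),B(697,463,.1);print("padF",l,r,(l+r)/2,yaw(l,r),np.linalg.norm(r-l))
l,r=B(185,510,.1),B(692,503,.1);print("padB",(l+r)/2,yaw(l,r))
print(d["p"],R.from_quat(d["q"]).as_matrix()[:,1])
E
```

```text
back [0.54423386 0.09899797 0.066     ] [0.64409532 0.08654777 0.066     ] [0.59416459 0.09277287 0.066     ] -0.12403470405578983 0.10063457946439722
frnt [0.59459023 0.09800905 0.066     ] -0.1211211514795901
neck [0.59729029 0.1172713  0.054     ] -0.12177362485399451 1.449945713799102 0.02883937562672716
fork [0.60007512 0.13772646 0.044     ] -0.11527632967364344
padF [ 0.42439895 -0.2976355   0.1       ] [ 0.52258288 -0.30067457  0.1       ] [ 0.47349091 -0.29915504  0.1       ] -0.030942983430197402 0.0982309520633291
padB [ 0.47274492 -0.31090719  0.1       ] -0.015986131472394745
[ 0.47805962 -0.16868504  0.15987154] [ 9.99379137e-01 -3.52325998e-02  6.09695376e-05]
```

```bash
cat >> h.py <<'E'
PAD=np.array([.4745,-.2992]); PY=-.033
px=np.array([np.sin(PY),-np.cos(PY)]); py=np.array([np.cos(PY),np.sin(PY)])
def pw(x,y,z): return np.r_[PAD+x*px+y*py,z]  # pad frame: x into machine
E
python3 - <<'E'
from h import *
import cv2
g=np.array([.5973,.1174]); Q=down(-.121)
move_to(np.r_[g,.16],Q); set_gripper(.05)
print(line_to(np.r_[g,.022],until_force=8),current_tcp_pos())
set_gripper(0); print("gap",current_finger_gap(),np.round(current_ft_force(),1))
line_to(np.r_[g,.16],rate=.12); print("gap",current_finger_gap(),np.round(current_ft_force(),1))
move_to(pw(-.085,0,.12),down(PY)); line_to(pw(-.065,0,.056)); wait(.2)
p,q=current_tcp_pos(),current_ee_rot(); f=grab_frame("wrist");np.savez("pics/w7.npz",p=p,q=q)
im=f["pixels"][:,:,::-1]; cv2.imwrite("pics/w7.png",im)
z=cv2.convertScaleAbs(cv2.resize(im[180:360,200:440],None,fx=3.3333,fy=3.3333,interpolation=cv2.INTER_CUBIC),alpha=1.4,beta=10);cv2.imwrite("pics/z7.png",z)
print(current_t(),p,pw(-.065,0,.056),np.round(current_ft_force(),1))
E
```

```text
False [0.59804477 0.11749117 0.02284328]
gap 0.02990072984552372 [-0.1  0.5  4.6]
gap 0.02982842948110597 [ 0.4  0.5 -2. ]
28.3667 [ 0.47744488 -0.23405778  0.0569068 ] [ 0.47664461 -0.23423539  0.056     ] [-0.2  0.7 -2.5]
```

View pics/z7.png

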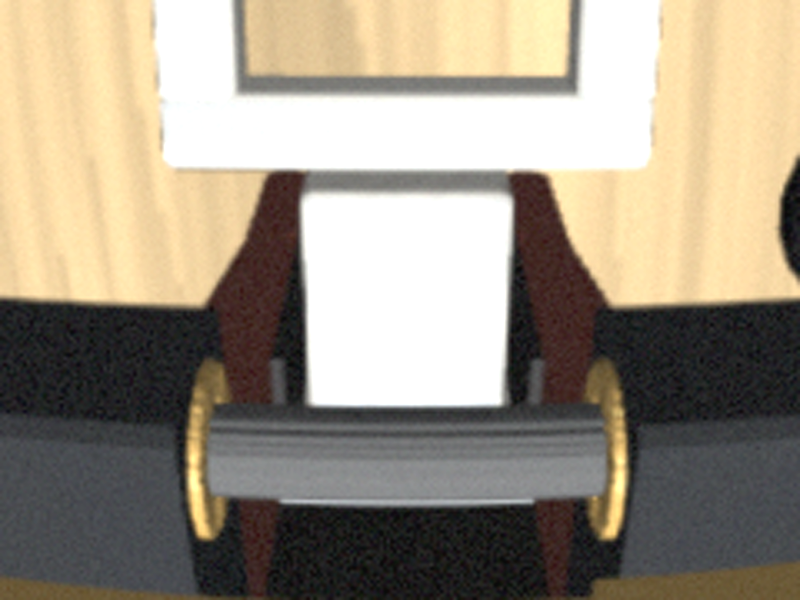

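Grasp is square: the neck fills the jaws, spanning (302–512) in the crop. The gripper hides the pad in this view, so I compare plate and pad in the scene camera.

```bash
python3 - <<'E'
from h import *
import cv2
im=grab_frame("scene")["pixels"][:,:,::-1]; cv2.imwrite("pics/sc8.png",im)
z=cv2.convertScaleAbs(cv2.resize(im[50:180,210:370],None,fx=4.5,fy=4.5,interpolation=cv2.INTER_CUBIC),alpha=1.3,beta=10);cv2.imwrite("pics/z8.png",z)
# predicted pixels in the crop
def pr(w):
    fv,cx,cy,T=E_["scene"];F=200/np.tan(np.radians(fv/2));c=T[:,:3].T@(w-T[:,3]);return (np.array([cx+F*c[0]/c[2]-210,cy+F*c[1]/c[2]-50])*4.5).round()
print("pad",[pr(pw(0,s*.05,z)) for s,z in ((-1,.1),(1,.1),(1,.05),(-1,.05))])
print("plate",[pr(pw(-.04,s*.05+.0008,z)) for s,z in ((-1,.1),(1,.1),(1,.05),(-1,.05))])
E
```

```text
pad [array([353., 252.]), array([243., 322.]), array([251., 367.]), array([358., 297.])]
plate [array([387., 284.]), array([277., 356.]), array([284., 400.]), array([391., 329.])]
```

View pics/z8.png

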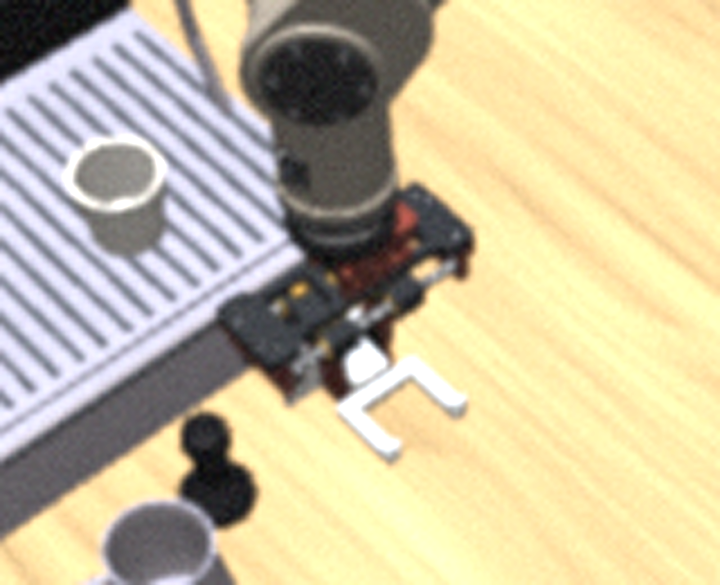

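```bash
python3 - <<'E'
from h import *
S=lambda u,v,z:onz("scene",210+u/4.5,50+v/4.5,z)
for n,p in [("prongR end",(388,450)),("prongL end",(464,403)),("corner",(340,406)),("cornerL",(408,360))]:
    w=S(*p,.083)[:2]-PAD; print(n,np.round([w@px,w@py],4))
E
```

```text
prongR end [-0.1442  0.036 ]
prongL end [-0.1477 -0.0301]
corner [-0.0923  0.0373]
cornerL [-0.0921 -0.0248]
```

Scene camera reads the fork about 2 mm along +y of the commanded position. That bias also explains its pad reading, so the pad estimate holds. Pressing slowly now.

```bash
python3 - <<'E'
from h import *
y=-.0006
line_to(pw(-.034,y,.0555),down(PY),rate=.06); wait(.3)
f0=np.mean([current_ft_force() for _ in range(5)],0); print(f0)
x=-.034
while x<-.008:
    x+=.001; s=line_to(pw(x,y,.0555),rate=.02,until_force=9)
    wait(.05); F=-(np.array(current_ft_force())-f0)[:2]@px; p=current_tcp_pos()
    print(round(x,4),round((p[:2]-PAD)@px,4),round(F,1),s)
    if F>9.3: break
wait(.5)
for _ in range(4): wait(.1); print(np.round(np.array(current_ft_force())-f0,2),np.round(current_ft_torque(),2))
p=current_tcp_pos();print(current_t(),p,(p[:2]-PAD)@px,(p[:2]-PAD)@py,current_finger_gap())
E
```

```text
[ 0.34365246 -0.55458708 -3.30741248]
-0.033 -0.033 0.2 False
-0.032 -0.0319 1.2 False
-0.031 -0.031 0.2 False
-0.03 -0.0299 0.7 False
-0.029 -0.0289 1.5 False
-0.028 -0.0279 1.4 False
-0.027 -0.0269 -0.2 False
-0.026 -0.0262 1.0 False
-0.025 -0.0254 2.6 False
-0.024 -0.0245 4.1 False
-0.023 -0.0236 6.4 False
-0.022 -0.023 6.8 False
-0.021 -0.0224 7.9 False
-0.02 -0.0219 9.0 False
-0.019 -0.0213 10.1 False
[-0.69  9.15  4.93] [1.81 0.   0.41]
[-0.62  9.71  3.65] [ 1.78 -0.04  0.41]
[-1.02  9.52  4.05] [1.81 0.01 0.43]
[-0.82 10.16  4.06] [ 1.76 -0.03  0.45]
34.7833 [ 0.47455446 -0.27789157  0.05521269] -0.021298620895927902 -0.0006486196647490901 0.02988771244527288
```

```bash
python3 - <<'E'
from h import *
import cv2
f0=np.array([.344,-.555,-3.307])
def chk(n):
    im=grab_frame("wrist")["pixels"][:,:,::-1]; cv2.imwrite(f"pics/{n}.png",im)
    a=cv2.imread("pics/w7.png")
    for nm,(y,x,h,w) in {"neck":(232,285,70,75),"prongL":(110,235,60,50),"prongR":(110,365,60,50)}.items():
        m=cv2.matchTemplate(((im[y-12:y+h+12,x-12:x+w+12]>215)*255).astype(np.uint8),((a[y:y+h,x:x+w]>215)*255).astype(np.uint8),cv2.TM_CCOEFF_NORMED)
        _,v,_,l=cv2.minMaxLoc(m);print(nm,round(v,2),l[0]-12,l[1]-12)
chk("w9a")
line_to(pw(-.019,-.0006,.0565),rate=.01); wait(.5)
F=np.mean([(wait(.05),current_ft_force())[1] for _ in range(8)],0)-f0
p=current_tcp_pos();print(F.round(2),p,(p[:2]-PAD)@px,current_t())
chk("w9b")
E
```

```text
neck 1.0 -12 -12
prongL 1.0 -12 -12
prongR 1.0 -12 -12
[0.17 9.45 1.5 ] [ 0.47441807 -0.27768698  0.05591022] -0.02149860103505743 35.9833
neck 1.0 -12 -12
prongL 1.0 -12 -12
prongR 1.0 -12 -12
```

View pics/w9b.png

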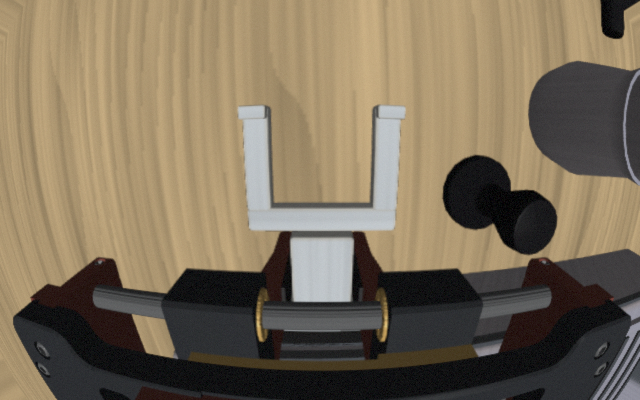

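The match was degenerate (threshold too high). I'll repeat it in plain grey to see whether the rest turned in the fingers.

```bash
python3 - <<'E'
import cv2,numpy as np
a=cv2.imread("pics/w7.png",0);b=cv2.imread("pics/w9b.png",0)
for nm,(y,x,h,w) in {"neck":(236,280,60,85),"prongL":(100,230,50,50),"prongR":(100,363,50,50),"bar":(195,235,45,175)}.items():
    e=lambda i:cv2.resize((i>150).astype(np.float32),None,fx=4,fy=4,interpolation=cv2.INTER_CUBIC)
    A=cv2.Canny(a,60,140)
    m=cv2.matchTemplate(cv2.resize(b[y-10:y+h+10,x-10:x+w+10],None,fx=4,fy=4),cv2.resize(a[y:y+h,x:x+w],None,fx=4,fy=4),cv2.TM_CCOEFF_NORMED)
    _,v,_,l=cv2.minMaxLoc(m);print(nm,round(v,2),l[0]/4-10,l[1]/4-10)
E
```

```text
neck 1.0 0.0 -0.25
prongL 0.97 -0.5 0.0
prongR 0.97 -0.5 -0.5
bar 0.99 0.0 -0.25
```

The rest has not turned in the fingers. One last look at the case from the side camera (picture 12), then I hand in.

```bash
python3 - <<'E'
from h import *
import cv2
im=grab_frame("side")["pixels"][:,:,::-1]
cv2.imwrite("pics/s12.png",cv2.resize(im[60:310,200:500],None,fx=2.4,fy=2.4))
print(current_t(),np.array(current_ft_force())-[.344,-.555,-3.307],np.abs(current_qd()).max())
E
```

```text
36.0833 [0.63486109 9.55847245 0.80465107] 0.001783351437883018
```

View pics/s12.png

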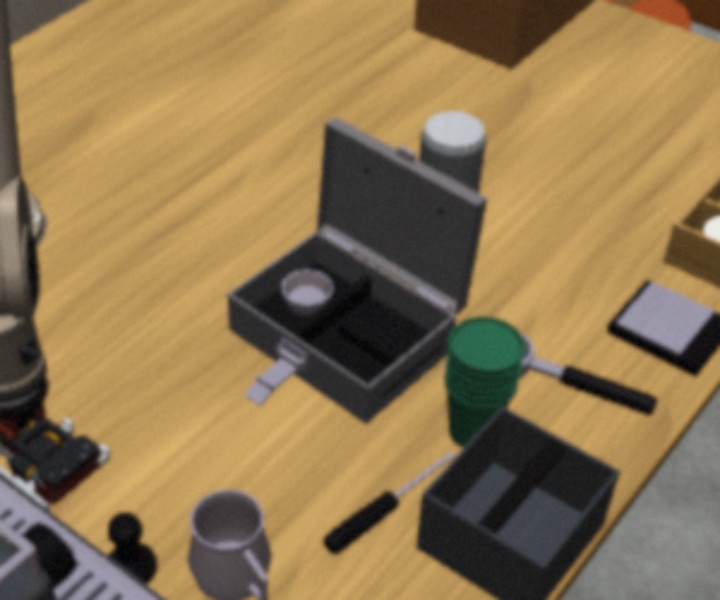

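The lid stands upright, the latch is down at (275,375), and everything else is in place. Push is steady at 9.6 N, so I'm handing in.

```bash
python3 -c "
from plant import *
finish_job()"
```

```text
the job is handed in; nothing more can be done
```

I swung the latch free, opened the lid by its handle and took out the rest. It was handed in at about 36 s, held with its back plate pressed on the pad; the system gives no verdict.

**Last checks:**
- **Push:** steady at about 9.5 N. The arm had moved in about 5 mm since contact, matching the pad's stiffness.
- **Sideways and vertical force:** the vertical force was 4 N at first. I raised the arm 1 mm and it fell to about 1–1.5 N.
- **Grip:** the finger gap was 29.9 mm on the 30 mm neck. The wrist pictures showed no turning of the rest in the fingers, within half a pixel.
- **Case and other things:** the side camera showed the lid upright, the latch about level outward, and the basket, jug, tamper, driver, cups, portafilter and tin where they stood. The espresso cup was out of that view; it was last seen in place just before pressing.

**Not confirmed:**
- **Plate against pad:** I could not see the edges directly because the gripper hid them. The match relies on earlier pad measurements, where the scene and wrist cameras disagreed by about 3 mm along the pad. I put most of that down to a scene-camera offset.
- **Squareness:** the estimates of the machine's angle spread by about 0.03 rad.
- **One failed check:** my first image comparison for turning was invalid, so I repeated it in plain grey.

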